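# Open the splash guard and slide the tube rack into the uncapping bay

### The job

Push the clear splash guard up past its balance point, so that it swings open and stays open by itself; then push the waiting rack of tubes along its lane until it is fully home against the end stop, and leave the guard open for uncapping. Pick nothing up: the rack slides flat in its lane, the tubes stay standing in it, and the things round about stay where they are.

Things in the scene. Friction and masses are not known exactly. Their poses are not given: they have to be found in the camera images.
- bay: uncapping bay, fixed: aluminium plate with a straight lane for one tube rack. Origin on the lane's centre line at worktop height, at the bay's mouth. y along the lane: the rack waits at y > 0 and slides towards -y into the bay; x across it, away from the robot. Lane floor 8 mm up; white guide rails 105 mm apart inside, 6 mm thick, tops 26 mm up. Plate from y = -210 to +207 mm
- bay_stop (a point): middle of the rubber bumper faces of the lane's end stop (which look to the bay's +y), 34 mm above the worktop, 183 mm from the bay's mouth. A rack that is home has its centre 85 mm from here
- guard_hinge (a point): middle of the guard's hinge line, 75 mm above the worktop, parallel to the bay's y. White hinge cheeks stand 109 mm to either side, up to 143 mm tall. With the guard fully open all of it is over 60 mm to the hinge side of the lane's centre line, up to 270 mm above the worktop
- guard (a joint): angle of the clear splash guard (rad): 0 = down over the bay, growing as its front rises and swings back to the hinge side; 1.9 = fully open on its stops. A steel weight bar behind the hinge balances it at about 0.92: let go below that it falls shut, beyond 1.05 it falls open and stays. The hinge is damped (the fall takes 1 to 2 s). About 3 N up on the front bar starts it
- guard_bar (a point): centre of the guard's front bar and its blue grip (17 mm thick, 110 mm long, along the bay's y), 186 mm from the hinge line, 71 mm above the worktop when down. Below and behind it is empty space. The clear front rises 70 mm from just behind it, the clear top lies 145 mm up; a clear curtain at the mouth hangs to 28 mm above the worktop and bars the rack's way
- rack_mid (a point): centre of the white foam tube rack, 98 mm across the lane, 170 mm along it, 50 mm tall (this point 25 mm above its underside), 0.25 to 0.5 kg with its tubes. It stands in the lane between the rails, its axes along the bay's; its end away from the bay is a plain flat face 85 mm from this point
- pipette_stand_head (a point): fixed obstacle: middle of the head of an empty pipette stand on the hinge side of the lane; the head is about 60 x 45 x 100 mm on a thin post, up to 230 mm above the worktop
- lamp_elbow (a point): fixed obstacle: elbow of the magnifier lamp, 350 mm above the worktop. Its lower arm runs down from here to a clamp on the worktop's front edge, 0.14 m nearer the robot and 0.13 m further right; its upper arm runs level (330 to 380 mm up) from here to 0.31 m further away and 0.32 m further left
- tube_a: capped sample tube, blue cap, 16 mm across, 83 mm tall, standing loose in a hole of the rack near the end that leads into the bay; origin at its foot, 12 mm above the rack's underside; its top stands 45 mm above the rack
- tube_b: capped sample tube, violet cap, 16 mm across, 83 mm tall, standing loose in a hole of the rack near the end that leads into the bay; origin at its foot, 12 mm above the rack's underside; its top stands 45 mm above the rack
- tube_c: capped sample tube, yellow cap, 16 mm across, 83 mm tall, standing loose in a hole of the rack near the end that leads into the bay; origin at its foot, 12 mm above the rack's underside; its top stands 45 mm above the rack
- tube_d: capped sample tube, blue cap, 16 mm across, 83 mm tall, standing loose in a hole of the rack near the end that leads into the bay; origin at its foot, 12 mm above the rack's underside; its top stands 45 mm above the rack
- blue_bottle: bystander: white reagent bottle with a blue cap, 33 mm across, 68 mm tall; origin at its underside
- amber_bottle: bystander: amber reagent bottle with a black cap, 33 mm across, 68 mm tall; origin at its underside
- cap_tray: bystander: small white trough for caps, 46 x 106 x 26 mm; origin at its underside
- marker: bystander: black marker pen lying down, 132 mm long; origin at its underside
- bench_timer: bystander: white bench timer with three keys, 64 x 64 x 19 mm; origin at its underside

How it is judged:
On the way, in this order (a step that is already met when the one before it is completed fails the run):
1. the guard stands open by itself, untouched (value of joint guard above 1.7 rad and contact force between guard and the fingers below 0.1 N and contact force between guard and the arm below 0.1 N), for 0.3 s.
2. the rack is home against the end stop (y of rack_mid in the frame of bay below -0.093 m and z of rack_mid in the frame of bay below 0.037 m), for 0.2 s.
At the end, for the whole second after the job is handed in: The guard stands open by itself (joint over 1.7 rad), the rack lies flat in the lane within 5 mm of the end stop and at rest, and all four tubes stand in it (within 0.35 rad of upright) (all of step 2 and value of joint guard above 1.7 rad and angle between each of tube_a, tube_b, tube_c, tube_d's own z axis and vertical below 0.35 rad and distance between each of tube_a, tube_b, tube_c, tube_d and rack_mid below 0.11 m and linear speed of rack below 0.01 m/s); the robot touches nothing.
It fails at once if the rack is lifted or tipped (z of rack_mid in the frame of bay above 0.045 m or angle between rack_mid's own z axis and vertical above 0.12 rad).
It fails at once if a tube is lifted or pulled out of the rack (z of any of tube_a, tube_b, tube_c, tube_d in the frame of rack_mid above 0 m).
It fails at once if a bystander is moved by more than 25 mm (distance of any of blue_bottle, amber_bottle, cap_tray, marker, bench_timer from where it was at the start of the episode above 0.025 m).
It also fails if it takes over 53 s, if anything falls off the work surface, if the arm or the gripper's body presses on something with over 40 N, if the wrist force passes 120 N, or if a joint passes its speed limit or range.

### The arm

A 6-joint arm with a two-finger parallel gripper is mounted at the origin on a cart in front of the work surface, level with it; the furniture and walls round the work are solid. World frame = base frame: x ahead of the robot, y to its left, z up, the work surface at z = 0. Lengths are in m, angles in rad, forces in N, time in s.
With the tool pointing down it reaches from about 0.225 to 0.875 m from the base axis. Payload 3.4 kg.
Tool frame: the origin (TCP) lies at the very end of the fingers, on their centre line; the grasp point (between the pads) lies 19 mm behind it; z points along the fingers, y is the direction in which the jaws open and shut (so a half turn about z gives the same grasp; the last joint's range is limited). The gripper opens to 85 mm and grips with 20 to 120 N. Pads are 22 mm wide; open, the fingers measure 114 mm over their backs; the gripper's body (76 mm by 85 mm) begins 54 mm behind the grasp point. The pads swing forward as they close: fully open they stand 13 mm farther back than shut.
Start: joints at [-1.418, 0.276, 1.505, -0, 1.361, -0.121], TCP at [0.155, -0.554, 0.231] pointing down, gripper open.
Joint ranges: [-2.89, 2.89], [-0.75, 2.08], [0.22, 2.7], [-1.18, 4.32], [0.11, 2.71], [-2.7, 2.7]. Speed limits (rad/s): [2.57, 2.57, 3.14, 3.14, 3.14, 3.14].

### API

Orientations are given as a unit quaternion [w, x, y, z].
In Python, from rig import get_state, get_image, calibration, sign_off gives the robot as it stands. The module is installed in compiled form; this text tells all that it offers.
- The arm moves only by the tool drive_tool, never from a script. Its argument "targets" is one flat list of numbers, 7 for each row, row after row: the turn, a rotation vector about the tool's x, y, z in degrees, then the shift along the tool's x, y, z in mm, then the opening, from 0 (shut) to 1 (fully open). In form: [wx, wy, wz, tx, ty, tz, fingers, wx, wy, wz, tx, ty, tz, fingers, ...]. A call has 1 to 12 rows; each row shifts and turns the commanded pose from where the row before left it, along the tool's axes as they then stand; what a row does not reach is not made up. A row lasts 1/8 s, in which the tool goes at most 62.5 mm and 10.7 degrees, less where a joint would pass 70% of its speed; a pose out of reach is approached as far as the arm can. A call is refused whole if a number of a shift passes 62.5 or a number of a turn 10.7, either way. A call with a gripper value outside its range is refused whole. The fingers move at their own pace and stop on an object; "grip_force" is the grip in N (left out, the last holds). Time passes only in rows, so rows that do not move let the fingers close. It gives the time, the measured TCP pose, the force and the opening at its end, in the units of the state.
- get_state(): the state, without advancing time (a new reading comes with each control period).
- get_image(name): name is "side" or "top"; returns the picture (384x512x3 uint8, red, green, blue); there is no depth.
- calibration(name): a dict with "mtx" (3x3 intrinsics, pixels), "world_to_cam" (4x4, takes a point from world to camera coordinates). Camera axes: x right, y down, z forward; pixel columns grow to the right and rows downward; lengths in m; the calibration is good to about 2 mm. A picture is of the moment at which its call begins. calibration takes no time and is no camera call.
- sign_off(): hands the job in, once; it reports no verdict.
The state is a dict: "clock": time; "qpos": joint angles; "qd": joint speeds; "effort": joint torques, N m; "position": TCP position; "ee_rot": TCP orientation; "contact_force": force on the tool from outside, world axes, zero at the start; "moment": the same for the moment, N m; "width": finger opening in m.
Only numpy, scipy, OpenCV 4.12 (cv2) and the standard library are available. Lean on these libraries where they do the work, as an engineer would, in place of code of your own. Each camera call takes 0.05 s, during which the arm holds its last target.

## Working session

There is one attempt and no reset: what is moved stays moved. The work goes in short steps, Python scripts to look and compute and a tool call to move; the robot and the scene stay as the last step left them, time stands still between calls to the robot, and variables do not carry over. Pictures are saved under pics/ and viewed, and the job is handed in when it is done.

Besides the shell and the picture viewer there is one more tool, called after ">>>" as a command line: name --argument value ..., lists and objects as JSON in quotes. drive_tool: Moves the arm, as the interface text tells. Its arguments: {"type":"object","properties":{"targets":{"type":"array"},"grip_force":{"type":"number"}},"required":["targets"]}

```bash
mkdir -p pics && python3 - <<'E'
from rig import *
import cv2
s=get_state(); print(s)
for n in("side","top"):
    im=get_image(n); cv2.imwrite(f"pics/{n}0.png",im[:,:,::-1]); 
    c=calibration(n); print(n,c)
E
```

```text
{'clock': 0.0, 'qpos': array([-1.41800549e+00,  2.76596096e-01,  1.50613191e+00,  9.46881943e-06,
        1.36067561e+00, -1.20987276e-01]), 'qd': array([ 0.00061495, -0.00031009,  0.00020308, -0.00087401,  0.00013549,
        0.00073949]), 'effort': array([-5.52978531e-05, -4.16764891e+01, -2.45807952e+01,  1.18327384e-04,
        1.12569152e-02,  6.48682132e-06]), 'position': array([ 0.15538878, -0.55306693,  0.23043956]), 'ee_rot': array([-9.05435616e-04,  9.90645044e-01,  1.36460898e-01, -9.76928125e-06]), 'contact_force': array([ 0.37968499, -0.06786442, -0.01438749]), 'moment': array([-0.00319922, -0.03905126, -0.01148957]), 'width': 0.08528219673924392}
side {'mtx': array([[376.4776877 ,   0.        , 258.48153894],
       [  0.        , 376.4776877 , 190.0644566 ],
       [  0.        ,   0.        ,   1.        ]]), 'world_to_cam': array([[-0.21848955, -0.97569594, -0.01672568,  0.23236225],
       [-0.50056809,  0.12677328, -0.85636448,  0.41900554],
       [ 0.83767172, -0.17873435, -0.51610089,  0.82208587],
       [ 0.        ,  0.        ,  0.        ,  1.        ]])}
top {'mtx': array([[429.95071664,   0.        , 257.94260431],
       [  0.        , 429.95071664, 197.08304838],
       [  0.        ,   0.        ,   1.        ]]), 'world_to_cam': array([[ 0.00211002, -0.99998444,  0.00516499,  0.12654402],
       [-0.98008057, -0.00309368, -0.19857619,  0.55481927],
       [ 0.19858908, -0.00464311, -0.98007184,  1.44680479],
       [ 0.        ,  0.        ,  0.        ,  1.        ]])}
```

View pics/side0.png

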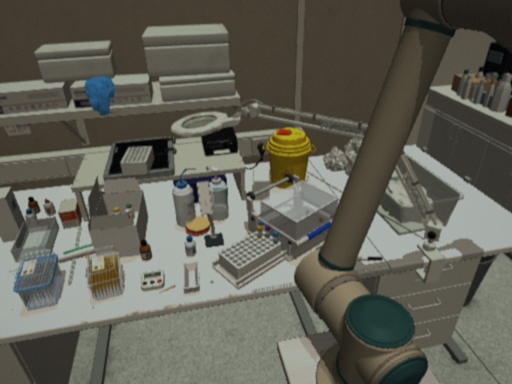

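View pics/top0.png

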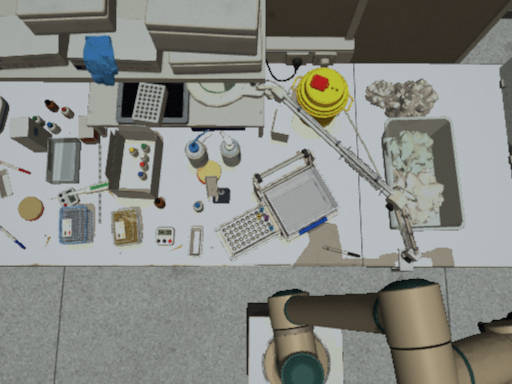

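```bash
python3 - <<'E'
import cv2
a=cv2.imread('pics/top0.png')[110:280,150:430]; cv2.imwrite('pics/t0z.png',cv2.resize(a,None,fx=2.85,fy=2.85,interpolation=cv2.INTER_CUBIC))
a=cv2.imread('pics/side0.png')[150:300,160:400]; cv2.imwrite('pics/s0z.png',cv2.resize(a,None,fx=3.3,fy=3.3,interpolation=cv2.INTER_CUBIC))
E
```

```text
(no output)
```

View pics/t0z.png

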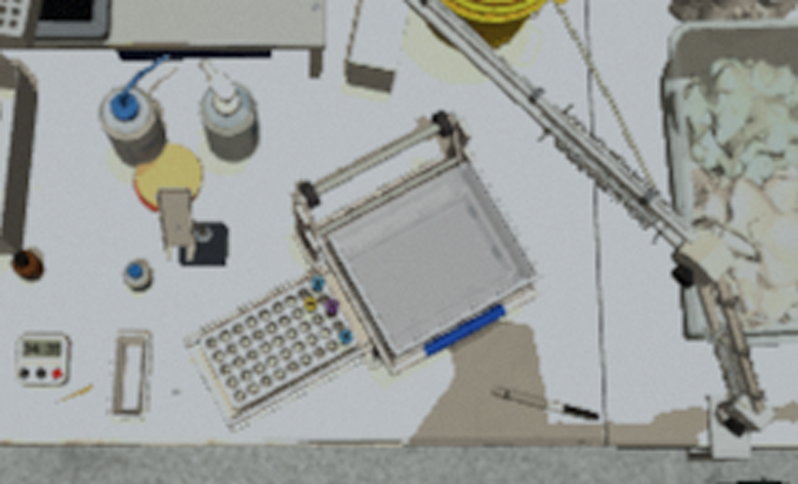

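View pics/s0z.png

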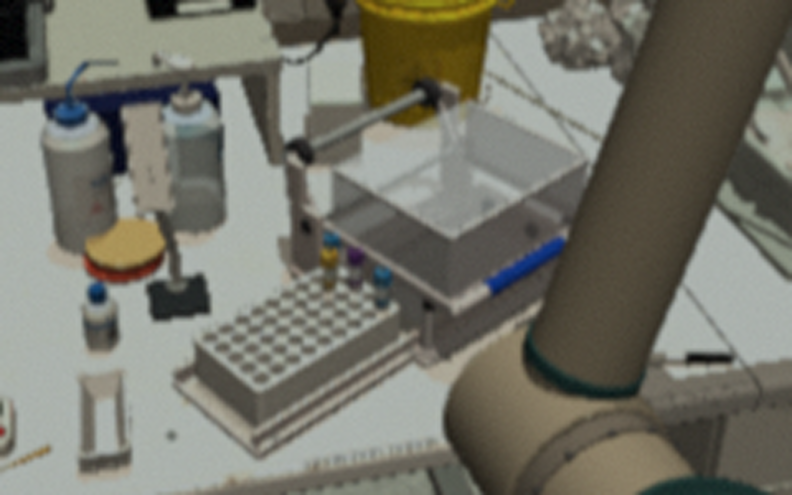

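```bash
cat > h.py <<'E'
import numpy as np, cv2
from rig import *
CAL={n:calibration(n) for n in("side","top")}
def ray(n,u,v):
    c=CAL[n];R=c["world_to_cam"][:3,:3];t=c["world_to_cam"][:3,3]
    d=R.T@np.linalg.inv(c["mtx"])@np.array([u,v,1.]);return -R.T@t,d
def onz(n,u,v,z):
    o,d=ray(n,u,v);return o+d*(z-o[2])/d[2]
def proj(n,p):
    c=CAL[n];q=c["mtx"]@(c["world_to_cam"]@np.r_[p,1.])[:3];return q[:2]/q[2]
def tri(a,b):
    P=[CAL[n]["mtx"]@CAL[n]["world_to_cam"][:3] for n in("top","side")]
    X=cv2.triangulatePoints(P[0],P[1],np.array(a,float).reshape(2,1),np.array(b,float).reshape(2,1));return (X[:3]/X[3]).ravel()
E
python3 - <<'E'
from h import *
cs={}
for n,box in(("top",(300,210,330,245)),("side",(300,215,340,250))):
    im=cv2.imread(f'pics/{n}0.png');h=cv2.cvtColor(im,cv2.COLOR_BGR2HSV)
    m=cv2.inRange(h,(105,130,50),(130,255,255));k=np.zeros_like(m);x0,y0,x1,y1=box
    k[y0:y1,x0:x1]=m[y0:y1,x0:x1]
    ys,xs=np.nonzero(k);print(n,len(xs),cv2.minAreaRect(np.c_[xs,ys].astype(np.float32)))
    vx=cv2.fitLine(np.c_[xs,ys].astype(np.float32),cv2.DIST_L2,0,.01,.01).ravel();print(vx)
    r=cv2.minAreaRect(np.c_[xs,ys].astype(np.float32));cs[n]=r[0]
    L=max(r[1])/2;d=vx[:2]
    for sg in(-1,1):
        e=np.array(r[0])+sg*L*d;print(n,e,onz(n,*e,.071))
print(tri(cs["top"],cs["side"]))
E
```

```text
top 117 ((312.59906005859375, 225.2783203125), (3.7880146503448486, 30.49837303161621), 60.945396423339844)
[  0.8736082   -0.48663002 312.82053    225.19658   ]
top [299.27724648 232.69903231] [ 0.4281549  -0.01276935  0.071     ]
top [325.92087364 217.85760832] [ 0.47942592 -0.10495777  0.071     ]
side 115 ((319.1415710449219, 229.91346740722656), (4.645646095275879, 25.74066925048828), 58.570438385009766)
[  0.8448074  -0.5350706 318.93912   230.06087  ]
side [308.26861763 236.80000496] [ 0.42772324 -0.01421218  0.071     ]
side [330.01452446 223.02692986] [ 0.47831097 -0.10480565  0.071     ]
[ 0.4538343  -0.05891274  0.06983788]
```

```bash
python3 - <<'E'
import cv2
a=cv2.imread('pics/top0.png')[195:265,205:305]; cv2.imwrite('pics/t0r.png',cv2.resize(a,None,fx=8,fy=8,interpolation=cv2.INTER_CUBIC))
E
```

```text
(no output)
```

View pics/t0r.png

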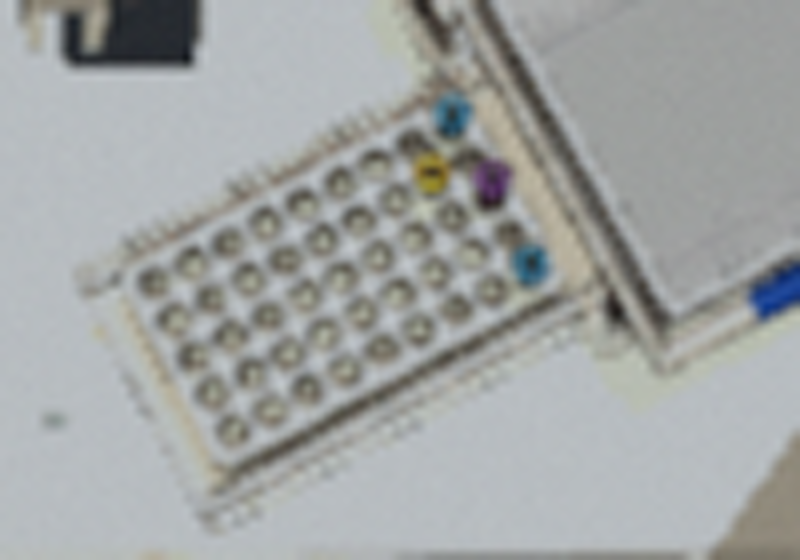

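```bash
python3 - <<'E'
from h import *
np.set_printoptions(precision=4,suppress=True)
d=np.array([-.0508,.0914]);d/=np.hypot(*d)
ang=[]
f=lambda x,y:(205+x/8-.44,195+y/8-.44)
P=lambda x,y,z:onz("top",*f(x,y),z)[:2]
TL,BL,BR,TR=[P(*q,.058) for q in((153,282),(232,430),(493,290),(412,143))]
print("holes 8col",TL,BL,BR,TR)
a=(TR-TL+BR-BL);print("yaw dir",a/np.hypot(*a),"len",np.hypot(*a)/2/7, "w",np.hypot(*(BL-TL)),np.hypot(*(BR-TR)))
b=(BL-TL+BR-TR);print(b/np.hypot(*b))
pit=a/2/7
TR9,BR9=TR+pit,BR+pit
rm=(TL+BL+BR9+TR9)/4;print("rackmid",rm)
E1,E2=P(125,290,.058),P(215,475,.058);print("rack end corners",E1,E2,(E1+E2)/2)
Q1,Q2=P(85,290,.008),P(205,520,.008);print("plate end",Q1,Q2)
print("clamp",onz("top",404,262,.03),"elbow",onz("top",392,197,.35),"arm end",onz("top",265,88,.36))
print("edge",onz("top",300,266,0))
print("marker",onz("top",325,247,.01),onz("top",359,256,.01))
print("timer",onz("top",165,236,.01),"tray",onz("top",196,240,.02),"bb",onz("top",198,206,.06), "stand",onz("top",211,183,.23))
for nm,p in(("hinge cheeks top L",(305,192)),):pass
print("weightbar ends?",onz("top",150+308/2.85,110+190/2.85,.14),onz("top",150+443/2.85,110+125/2.85,.14))
E
```

```text
holes 8col [0.4389 0.2454] [0.3758 0.2106] [0.4359 0.0995] [0.4997 0.1344]
yaw dir [ 0.478  -0.8784] len 0.018064048597745474 w 0.07210339918163473 0.07274507674763564
[-0.8767 -0.4811]
rackmid [0.4419 0.1645]
rack end corners [0.4355 0.2573] [0.3567 0.2176] [0.3961 0.2375]
plate end [0.4415 0.2792] [0.3405 0.2245]
clamp [ 0.3324 -0.3771  0.03  ] elbow [ 0.4962 -0.2458  0.35  ] arm end [0.8179 0.1095 0.36  ]
edge [ 0.3192 -0.0205  0.    ]
marker [ 0.3851 -0.1087  0.01  ] [ 0.3539 -0.2272  0.01  ]
timer [0.4224 0.4558 0.01  ] tray [0.4075 0.3446 0.02  ] bb [0.5213 0.3357 0.06  ] stand [0.5631 0.2743 0.23  ]
weightbar ends? [0.6066 0.1281 0.14  ] [ 0.6862 -0.031   0.14  ]
```

>>> drive_tool --targets '[0,0,0,20,-43,-8,0,0,0,0,20,-43,-8,0,0,0,0,20,-43,-8,0,0,0,0,20,-43,-8,0,0,0,0,20,-43,-8,0,0,0,0,20,-43,-8,0,0,0,-6.5,0,0,0,0,0,0,-6.5,0,0,0,0]'

```text
clock: 1.1
position: [0.2012, -0.2719, 0.2794]
ee_rot: [0.0, 0.968, 0.25, 0.0]
contact_force: [0.1, 0.1, 0.7]
width: -0.0001
```

```bash
cat >> h.py <<'E'
from scipy.spatial.transform import Rotation as Ro
np.set_printoptions(precision=4,suppress=True)
def st():
    s=get_state();q=s["ee_rot"];R=Ro.from_quat([q[1],q[2],q[3],q[0]]).as_matrix()
    print("t",round(s["clock"],2),"q",s["qpos"],"p",s["position"],"F",s["contact_force"],"w",round(s["width"],4));print(R.T)
    return s,R
E
python3 -c "
from h import *
st()"
```

```text
t 1.1 q [-1.1402 -0.1241  1.833  -0.      1.432  -0.075 ] p [ 0.2012 -0.2719  0.2794] F [0.0501 0.0709 0.6998] w -0.0001
[[ 0.8749  0.4843 -0.0001]
 [ 0.4843 -0.8749  0.0007]
 [ 0.0002 -0.0006 -1.    ]]
```

>>> drive_tool --targets '[0,10,0,0,0,0,0,0,10,0,0,0,0,0,0,10,0,0,0,0]'

```text
schema error: expected a multiple of 7 numbers
```

```bash
cat >> h.py <<'E'
def rz(a):return Ro.from_euler('z',a).as_matrix()
def ry(a):return Ro.from_euler('y',a).as_matrix()
# FK guess: Rz(q1) Ry(q2) up a, Ry(q3) along b, Rz(s4 q4), Ry(q5) L6, Rz(q6)
def fk(q,p,s4=1,s6=1):
    h,a,b,L,oy,e=p
    R=rz(q[0])@ry(q[1]); x=np.array([0,0,h])+R@[e,0,a]
    x=x+rz(q[0])@[0,oy,0]
    R=R@ry(q[2]); x=x+R@[0,0,b]
    R=R@rz(s4*q[3])@ry(q[4]); x=x+R@[0,0,L]
    return x,R@rz(s6*q[5])
E
python3 -c "
from h import *
s,R=st()
for s4 in(1,-1):
  for s6 in (1,-1):
    print(s4,s6);print(fk(s['qpos'],(.15,.617,.41,.4,.07,0),s4,s6)[1].T)
"
```

```text
t 1.1 q [-1.1402 -0.1241  1.833  -0.      1.432  -0.075 ] p [ 0.2012 -0.2719  0.2794] F [0.0501 0.0709 0.6998] w -0.0001
[[ 0.8749  0.4843 -0.0001]
 [ 0.4843 -0.8749  0.0007]
 [ 0.0002 -0.0006 -1.    ]]
1 1
[[-0.4843  0.8749 -0.0007]
 [ 0.8749  0.4843 -0.0001]
 [ 0.0002 -0.0006 -1.    ]]
1 -1
[[-0.3482  0.9374 -0.0007]
 [ 0.9374  0.3482  0.    ]
 [ 0.0002 -0.0006 -1.    ]]
-1 1
[[-0.4843  0.8749 -0.0007]
 [ 0.8749  0.4843 -0.    ]
 [ 0.0003 -0.0006 -1.    ]]
-1 -1
[[-0.3482  0.9374 -0.0007]
 [ 0.9374  0.3482  0.0001]
 [ 0.0003 -0.0006 -1.    ]]
```

>>> drive_tool --targets '[0,10,0,0,0,0,0,0,10,0,0,0,0,0,0,10,0,0,0,0,0]'

```text
clock: 1.48
position: [0.2014, -0.273, 0.28]
ee_rot: [-0.063, 0.935, 0.24, 0.253]
contact_force: [0.5, -0.8, -1.1]
width: 0.0001
```

```bash
python3 -c "
from h import *
from scipy.optimize import least_squares
s,R=st()
for s4 in(1,-1):
    print(s4);print((fk(s['qpos'],(.15,.617,.41,.4,.07,0),s4,1)[1]@rz(np.pi/2)).T)
D=[([-1.418005,.276596,1.506132,9e-6,1.360676,-.120987],[.155389,-.553067,.230440]),([-1.1402,-.1241,1.833,0,1.432,-.075],[.2012,-.2719,.2794]),(s['qpos'],s['position'])]
for s4 in(1,-1):
  r=least_squares(lambda p:np.concatenate([fk(q,p,s4)[0]-x for q,x in D]),(.15,.617,.41,.4,.07,0));print(s4,r.x,r.cost)
  r=least_squares(lambda p:np.concatenate([fk(q,(*p,0),s4)[0]-x for q,x in D]),(.15,.617,.41,.4,.07));print(s4,r.x,r.cost)
"
```

```text
t 1.48 q [-1.6533 -0.0539  1.8952  0.4358  1.6051 -0.6371] p [ 0.2014 -0.273   0.28  ] F [ 0.5425 -0.802  -1.0527] w 0.0001
[[ 0.757   0.4163  0.5036]
 [ 0.4802 -0.8771  0.0032]
 [ 0.4431  0.2394 -0.8639]]
1
[[ 0.757   0.4163  0.5036]
 [ 0.4802 -0.8771  0.0032]
 [ 0.4431  0.2394 -0.8639]]
-1
[[ 0.7891  0.5956 -0.1503]
 [ 0.4681 -0.7415 -0.4807]
 [-0.3977  0.3089 -0.8639]]
1 [ 0.0887  0.6234  0.4113  0.3716  0.0684 -0.002 ] 1.1383877553869215e-05
1 [0.0883 0.6234 0.4093 0.3715 0.0684] 1.1550815339015263e-05
-1 [-0.5505  0.7614  0.2888 -0.1317  0.1021  0.0675] 0.010389182421571705
-1 [-0.5337  0.7609  0.3573 -0.127   0.1028] 0.010584966639571413
```

```bash
cat >> h.py <<'E'
from scipy.optimize import least_squares
PP=(.0883,.6234,.4093,.3715,.0684,0)
LO=np.array([-2.89,-.75,.22,-1.18,.11,-2.7]);HI=np.array([2.89,2.08,2.7,4.32,2.71,2.7])
EY=np.array([-.482,.876,0]);EX=np.array([.876,.482,0]);EZ=np.array([0,0,1.])
G=np.array([.4538,-.0589,.071]);O=np.array([.493,.0715,0])
H=G+.186*EX;H[2]=.075
def bar(th): f=th-.0215;return H+.186*(-np.cos(f)*EX+np.sin(f)*EZ)
def toolR(yaw,al):  # yaw heading, al below horizontal (rad)
    hd=np.array([np.cos(yaw),np.sin(yaw),0]);d=np.cos(al)*hd-np.sin(al)*EZ;n=np.sin(al)*hd+np.cos(al)*EZ
    return np.c_[n,np.cross(d,n),d]
def ik(x,R,q0):
    def f(q):
        p,M=fk(q,PP);M=M@rz(np.pi/2);return np.r_[(p-x)*5,Ro.from_matrix(M.T@R).as_rotvec()]
    r=least_squares(f,np.clip(q0,LO+1e-3,HI-1e-3),bounds=(LO,HI));return r.x,np.abs(r.fun).max()
E
python3 - <<'E'
from h import *
q0=get_state()['qpos']
for yaw in(29,40,50):
  for al0 in(35,45,55):
    q=q0;print("yaw",yaw,"al0",al0)
    for th in(0,.4,.8,1.2):
        al=np.radians(max(al0,al0+ (65-al0)*th/1.2)); R=toolR(np.radians(yaw),al)
        x=bar(th)-.0195*R[:,0]+.03*R[:,2]; q,e=ik(x,R,q)
        print(th,x,q,"%.3f"%e)
E
```

```text
yaw 29 al0 35
0 [ 0.4655 -0.0524  0.0378] [-1.0314  0.4122  2.6702  1.5626  0.9592 -1.4986] 0.000
0.4 [ 0.4718 -0.049   0.1087] [-0.8599  0.0962  2.4437  1.1843  0.8443 -0.7355] 0.000
0.8 [ 0.5018 -0.0325  0.1699] [-0.607   0.0052  2.1848  0.7801  0.8206 -0.0521] 0.000
1.2 [ 0.5501 -0.0059  0.2114] [-0.3595  0.0634  1.9152  0.4186  0.9136  0.4886] 0.000
yaw 29 al0 45
0 [ 0.4603 -0.0553  0.036 ] [-0.9046  0.2673  2.5731  1.4255  0.7831 -1.1427] 0.000
0.4 [ 0.4682 -0.0509  0.1081] [-0.7684  0.0621  2.3717  1.0102  0.776  -0.4783] 0.000
0.8 [ 0.5    -0.0335  0.1698] [-0.5655  0.0084  2.1463  0.6787  0.8246  0.0688] 0.000
1.2 [ 0.5501 -0.0059  0.2114] [-0.3595  0.0634  1.9152  0.4186  0.9136  0.4886] 0.000
yaw 29 al0 55
0 [ 0.4549 -0.0583  0.0352] [-0.7617  0.1841  2.4699  1.1691  0.637  -0.7201] 0.000
0.4 [ 0.4646 -0.053   0.108 ] [-0.6745  0.0478  2.2995  0.8046  0.7394 -0.2047] 0.000
0.8 [ 0.4982 -0.0345  0.17  ] [-0.5245  0.015   2.108   0.5799  0.8373  0.1848] 0.000
1.2 [ 0.5501 -0.0059  0.2114] [-0.3595  0.0634  1.9152  0.4186  0.9136  0.4886] 0.000
yaw 40 al0 35
0 [ 0.4641 -0.0503
[... 1403 characters left out ...]
45
0 [ 0.4586 -0.0532  0.036 ] [-0.8989  0.352   2.3759  1.0329  0.9388 -1.0608] 0.000
0.4 [ 0.4675 -0.05    0.1081] [-0.7926  0.177   2.2253  0.8238  1.0001 -0.6483] 0.000
0.8 [ 0.5002 -0.0337  0.1698] [-0.6192  0.1087  2.0353  0.6471  1.0513 -0.2661] 0.000
1.2 [ 0.5512 -0.0073  0.2114] [-0.4228  0.1373  1.829   0.4744  1.0982  0.0725] 0.000
yaw 50 al0 55
0 [ 0.4546 -0.0579  0.0352] [-0.7858  0.272   2.3209  0.8823  0.8329 -0.7923] 0.000
0.4 [ 0.4648 -0.0532  0.108 ] [-0.712   0.1474  2.1794  0.6992  0.9538 -0.4691] 0.000
0.8 [ 0.4989 -0.0353  0.17  ] [-0.5791  0.1051  2.0083  0.5765  1.0441 -0.1809] 0.000
1.2 [ 0.5512 -0.0073  0.2114] [-0.4228  0.1373  1.829   0.4744  1.0982  0.0725] 0.000
```

>>> drive_tool --targets '[0,7.5,0,0,0,0,0,0,7.5,0,0,0,0,0,0,0,0,7,-8.2,38,0,0,0,0,7,-8.2,38,0,0,0,0,7,-8.2,38,0,0,0,0,7,-8.2,38,0,0,0,0,7,-8.2,38,0,0,0,0,7,-8.2,38,0,0,0,0,7,-8.2,38,0,0,0,0,7,-8.2,38,0,0,0,0,0,0,0,0]'

```text
clock: 2.85
position: [0.3927, -0.0896, 0.103]
ee_rot: [-0.098, 0.895, 0.23, 0.37]
contact_force: [0.3, -0.5, 0.7]
width: 0.0002
```

```bash
python3 - <<'E'
from h import *
s,R=st()
Rt=toolR(np.radians(28.8),np.radians(45));xi=bar(0)-.0255*Rt[:,0]+.03*Rt[:,2]
print("ins",xi,"rel in tool(mm)",R.T@(xi-s['position'])*1000,"rot",np.degrees(Ro.from_matrix(R.T@Rt).as_rotvec()))
for n in("side","top"):
    im=get_image(n); cv2.imwrite(f"pics/{n}1.png",im[:,:,::-1])
    a=im[:,:,::-1][150:300,220:400]; cv2.imwrite(f'pics/{n}1z.png',cv2.resize(a,None,fx=4,fy=4,interpolation=cv2.INTER_CUBIC))
E
```

```text
t 2.85 q [-1.1664  0.1744  2.4525  1.0399  0.9535 -0.9201] p [ 0.3927 -0.0896  0.103 ] F [ 0.2557 -0.4956  0.7286] w 0.0002
[[ 0.6204  0.3392  0.7071]
 [ 0.4838 -0.8751 -0.0048]
 [ 0.6172  0.3451 -0.7071]]
ins [ 0.4566 -0.0573  0.0318] rel in tool(mm) [  0.2882   3.0426 100.9639] rot [-0.2893 -0.0036 -0.0965]
```

View pics/top1z.png

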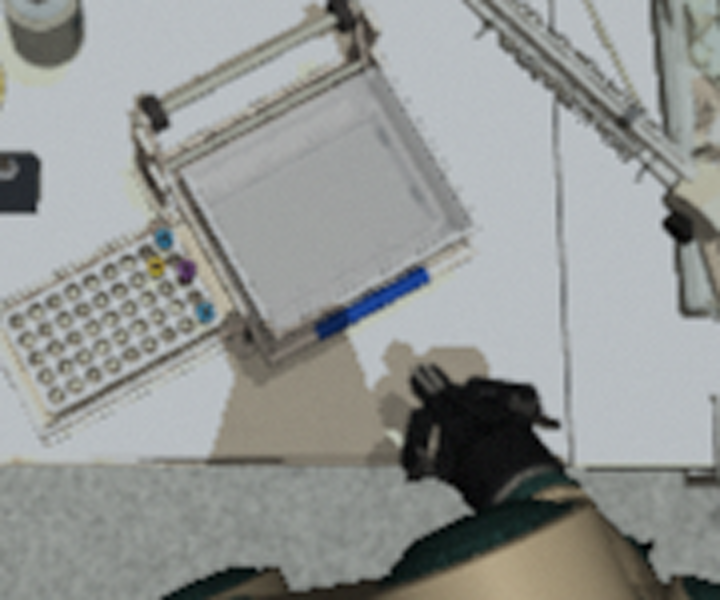

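View pics/side1.png

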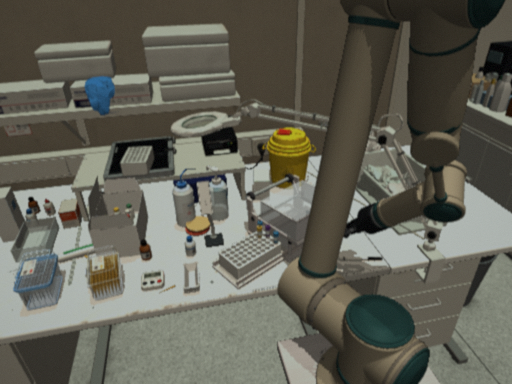

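>>> drive_tool --targets '[0,0,0,0,1,25,0,0,0,0,0,1,25,0,0,0,0,0,1,25,0,0,0,0,0,0,25,0,0,0,0,0,0,0,0]'

```text
clock: 3.58
position: [0.4571, -0.0629, 0.0329]
ee_rot: [-0.095, 0.895, 0.229, 0.371]
contact_force: [-0.0, 1.0, 0.8]
width: 0.0001
```

```bash
python3 - <<'E'
from h import *
s,R=st()
print("bar rel tool",R.T@(bar(0)-s['position'])*1000)
for n in("top",):
    im=get_image(n); cv2.imwrite(f"pics/{n}2.png",im[:,:,::-1])
    a=im[:,:,::-1][170:270,250:370]; cv2.imwrite(f'pics/{n}2z.png',cv2.resize(a,None,fx=6,fy=6,interpolation=cv2.INTER_CUBIC))
E
```

```text
t 3.58 q [-0.9154  0.4098  2.5006  1.4914  0.7767 -1.2416] p [ 0.4571 -0.0629  0.0329] F [-0.0444  0.9532  0.7803] w 0.0001
[[ 0.6205  0.3388  0.7072]
 [ 0.4794 -0.8776 -0.0001]
 [ 0.6206  0.3391 -0.707 ]]
bar rel tool [ 26.2532  -5.1033 -27.5859]
```

View pics/top2z.png

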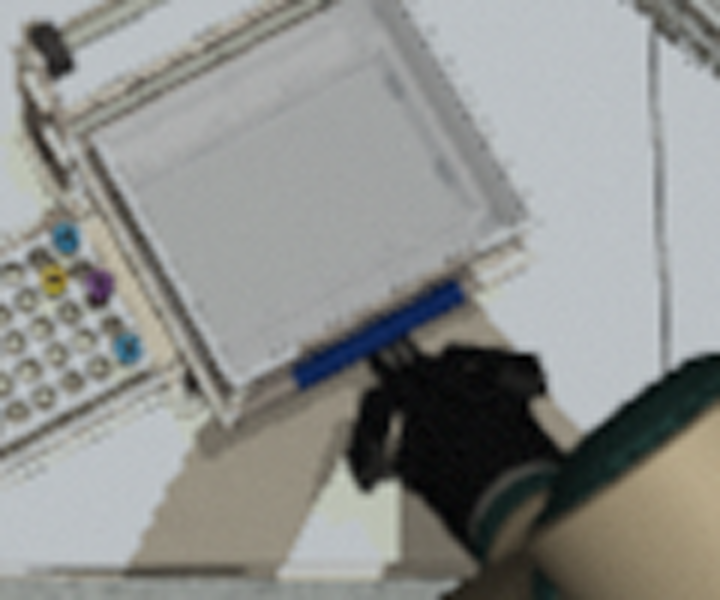

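```bash
python3 - <<'E'
from h import *
s=get_state();q=s["ee_rot"];R0=Ro.from_quat([q[1],q[2],q[3],q[0]]).as_matrix();x0=s['position'];qq=s['qpos']
a0=np.radians(45)
out=[];tot=0
for i,th in enumerate(np.r_[0.,np.linspace(.08,1.2,15)]):
    al=np.radians(45+20*th/1.2);R=toolR(np.radians(28.7),al);b=bar(th)-.005*R[:,1]*-1
    x=bar(th)+.005*R[:,1]-.0195*R[:,0]+.028*R[:,2]
    q2,e=ik(x,R,qq);
    d=R0.T@(x-x0)*1000
    print(round(th,2),"shift",d,"rot",np.degrees(Ro.from_matrix(R0.T@R).as_rotvec()),"dq/dt %.2f"%(np.abs(q2-qq).max()*8),"%.3f"%e, x)
    R0,x0,qq=R,x,q2
E
```

```text
0.0 shift [ 6.584  -0.0014  0.9193] rot [ 0.0638 -0.0196 -0.0132] dq/dt 1.14 0.000 [ 0.4615 -0.0604  0.0374]
0.08 shift [ 10.0655  -0.0006 -10.7839] rot [-0.     -1.3333 -0.    ] dq/dt 1.11 0.000 [ 0.4611 -0.0606  0.0522]
0.16 shift [ 10.6334  -0.0031 -10.1601] rot [ 0.     -1.3333 -0.    ] dq/dt 1.09 0.000 [ 0.4617 -0.0603  0.0668]
0.24 shift [11.165  -0.0056 -9.5051] rot [-0.     -1.3333  0.    ] dq/dt 1.06 0.000 [ 0.4633 -0.0594  0.0814]
0.32 shift [11.6586 -0.008  -8.8209] rot [ 0.     -1.3333 -0.    ] dq/dt 1.02 0.000 [ 0.4659 -0.0579  0.0957]
0.4 shift [12.1126 -0.0104 -8.1099] rot [-0.     -1.3333  0.    ] dq/dt 0.98 0.000 [ 0.4695 -0.0559  0.1097]
0.48 shift [12.5256 -0.0127 -7.3742] rot [ 0.     -1.3333 -0.    ] dq/dt 0.94 0.000 [ 0.4742 -0.0534  0.1232]
0.56 shift [12.8962 -0.015  -6.6163] rot [-0.     -1.3333  0.    ] dq/dt 0.91 0.000 [ 0.4797 -0.0504  0.1363]
0.64 shift [13.2232 -0.0172 -5.8386] rot [-0.     -1.3333 -0.    ] dq/dt 0.87 0.000 [ 0.4861 -0.0468  0.1487]
0.72 shift [13.5056 -0.0192 -5.0436] rot [-0.     -1.3333  0.    ] dq/dt 0.83 0.000 [ 0.4934 -0.0428  0.1605]
0.8 shift [13.7424 -0.0211 -4.2338] rot [ 0.     -1.3333 -0.    ] dq/dt 0.79 0.000 [ 0.5015 -0.0384  0.1715]
0.88 shift [13.933  -0.0229 -3.4119] rot [ 0.     -1.3333  0.    ] dq/dt 0.75 0.000 [ 0.5103 -0.0335  0.1818]
0.96 shift [14.0767 -0.0245 -2.5805] rot [-0.     -1.3333 -0.    ] dq/dt 0.71 0.000 [ 0.5198 -0.0283  0.1911]
1.04 shift [14.173  -0.026  -1.7422] rot [-0.     -1.3333 -0.    ] dq/dt 0.67 0.000 [ 0.5299 -0.0227  0.1995]
1.12 shift [14.2216 -0.0273 -0.8999] rot [-0.     -1.3333  0.    ] dq/dt 0.63 0.000 [ 0.5406 -0.0168  0.2069]
1.2 shift [14.2224 -0.0285 -0.0561] rot [ 0.     -1.3333 -0.    ] dq/dt 0.58 0.000 [ 0.5517 -0.0107  0.2133]
```

First the contact and the first part of the lift.

>>> drive_tool --targets '[0,0,0,6.5,0,1,0,0,-1.3,0,10,0,-10.8,0,0,-1.3,0,10.6,0,-10.2,0,0,-1.3,0,11.2,0,-9.5,0,0,-1.3,0,11.7,0,-8.8,0,0,-1.3,0,12.1,0,-8.1,0]'

```text
clock: 4.38
position: [0.4679, -0.0562, 0.1101]
ee_rot: [-0.079, 0.915, 0.234, 0.318]
contact_force: [-4.7, -4.4, 0.4]
width: 0.0001
```

```bash
python3 - <<'E'
from h import *
s,R=st()
im=get_image("top"); cv2.imwrite("pics/top3.png",im[:,:,::-1])
a=im[:,:,::-1][130:270,240:400]; cv2.imwrite('pics/top3z.png',cv2.resize(a,None,fx=4.5,fy=4.2,interpolation=cv2.INTER_CUBIC))
E
```

```text
t 4.38 q [-0.7679  0.1388  2.3173  1.0342  0.7571 -0.5052] p [ 0.4679 -0.0562  0.1101] F [-4.6692 -4.3599  0.3532] w 0.0001
[[ 0.6881  0.3777  0.6196]
 [ 0.4785 -0.8781  0.0039]
 [ 0.5455  0.2938 -0.7849]]
```

View pics/top3z.png

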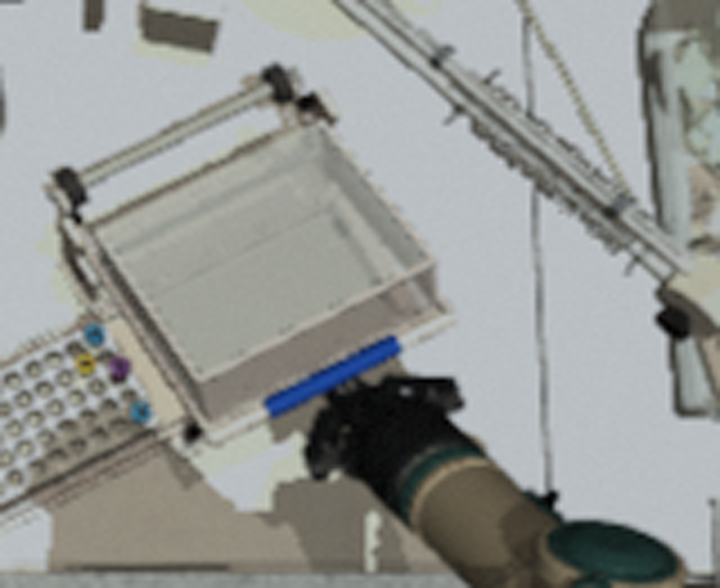

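>>> drive_tool --targets '[0,-1.3,0,12.5,0,-7.4,0,0,-1.3,0,12.9,0,-6.6,0,0,-1.3,0,13.2,0,-5.8,0,0,-1.3,0,13.5,0,-5,0,0,-1.3,0,13.7,0,-4.2,0,0,-1.3,0,13.9,0,-3.4,0,0,-1.3,0,14.1,0,-2.6,0,0,-1.3,0,14.2,0,-1.7,0]'

```text
clock: 5.42
position: [0.5285, -0.0221, 0.2005]
ee_rot: [-0.06, 0.94, 0.24, 0.235]
contact_force: [-0.6, -0.0, 0.1]
width: 0.0
```

```bash
python3 - <<'E'
from h import *
s,R=st()
im=get_image("top"); cv2.imwrite("pics/top4.png",im[:,:,::-1])
a=im[:,:,::-1][130:270,240:400]; cv2.imwrite('pics/top4z.png',cv2.resize(a,None,fx=4.5,fy=4.2,interpolation=cv2.INTER_CUBIC))
E
```

```text
t 5.42 q [-0.4468  0.0585  1.9787  0.5212  0.8725  0.3308] p [ 0.5285 -0.0221  0.2005] F [-0.5576 -0.027   0.0682] w 0.0
[[ 0.7743  0.4233  0.4705]
 [ 0.4793 -0.8777  0.0008]
 [ 0.4132  0.2249 -0.8824]]
```

View pics/top4z.png

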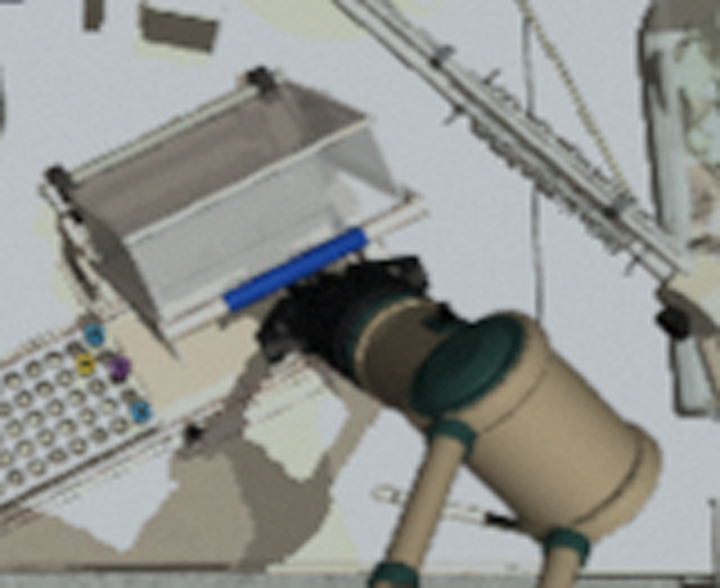

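>>> drive_tool --targets '[0,-1.3,0,14.2,0,-0.9,0,0,-1.3,0,14.2,0,0,0,0,-1.3,0,14,0,1,0]'

```text
clock: 5.85
position: [0.5617, -0.0041, 0.219]
ee_rot: [-0.052, 0.947, 0.242, 0.203]
contact_force: [0.2, 0.1, -0.1]
width: 0.0002
```

```bash
python3 - <<'E'
from h import *
s,R=st()
im=get_image("top"); cv2.imwrite("pics/top5.png",im[:,:,::-1])
a=im[:,:,::-1][130:270,240:400]; cv2.imwrite('pics/top5z.png',cv2.resize(a,None,fx=4.5,fy=4.2,interpolation=cv2.INTER_CUBIC))
E
```

```text
t 5.85 q [-0.333   0.0999  1.8496  0.3856  0.9354  0.5471] p [ 0.5617 -0.0041  0.219 ] F [ 0.1684  0.0972 -0.1386] w 0.0002
[[ 0.8006  0.4376  0.4094]
 [ 0.4794 -0.8776  0.0004]
 [ 0.3595  0.1959 -0.9123]]
```

View pics/top5z.png

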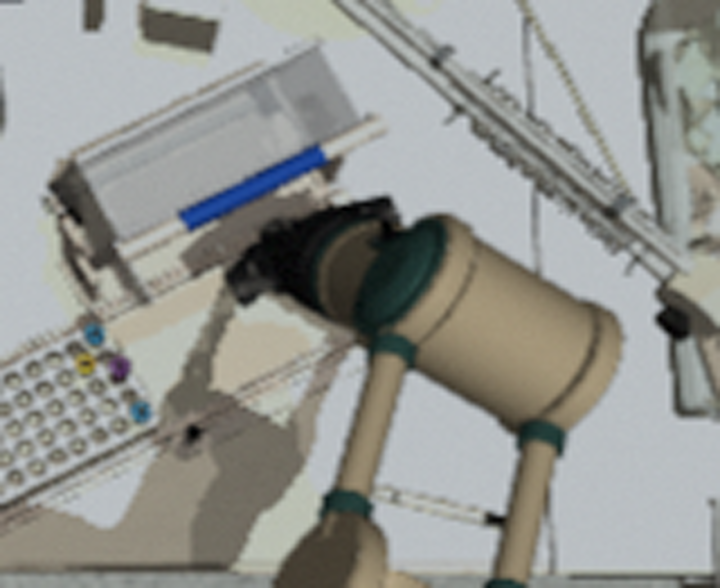

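>>> drive_tool --targets '[0,0,0,-32,0,-20,0,0,0,0,-32,0,-20,0,0,0,0,-32,0,-20,0,0,-6,0,0,0,0,0,0,-6,0,0,0,0,0,0,-6,0,0,0,0,0,0,-6,0,0,0,0,0,0,0,0,0,0,0,0]'

```text
clock: 6.9
position: [0.4644, -0.0572, 0.2335]
ee_rot: [-0.001, 0.969, 0.249, 0.002]
contact_force: [-0.5, -0.2, -1.0]
width: 0.0002
```

```bash
python3 - <<'E'
from h import *
s,R=st()
Y=-R[:,1];rm=np.array([.442,.1645,.033])
x=rm+(.085+.055)*EY;x[2]=.2
print("target",x,"tool shift",R.T@(x-s['position'])*1000)
im=get_image("top"); cv2.imwrite("pics/top6.png",im[:,:,::-1])
a=im[:,:,::-1][130:270,200:400]; cv2.imwrite('pics/top6z.png',cv2.resize(a,None,fx=4,fy=4,interpolation=cv2.INTER_CUBIC))
E
```

```text
t 6.9 q [-0.2741  0.1105  1.7154  0.0035  1.3134  0.7928] p [ 0.4644 -0.0572  0.2335] F [-0.4839 -0.1955 -0.9555] w 0.0002
[[ 0.8761  0.482   0.004 ]
 [ 0.482  -0.8762 -0.0008]
 [ 0.0031  0.0026 -1.    ]]
target [0.3745 0.2871 0.2   ] tool shift [  87.1419 -344.9978   34.0913]
```

View pics/top6z.png

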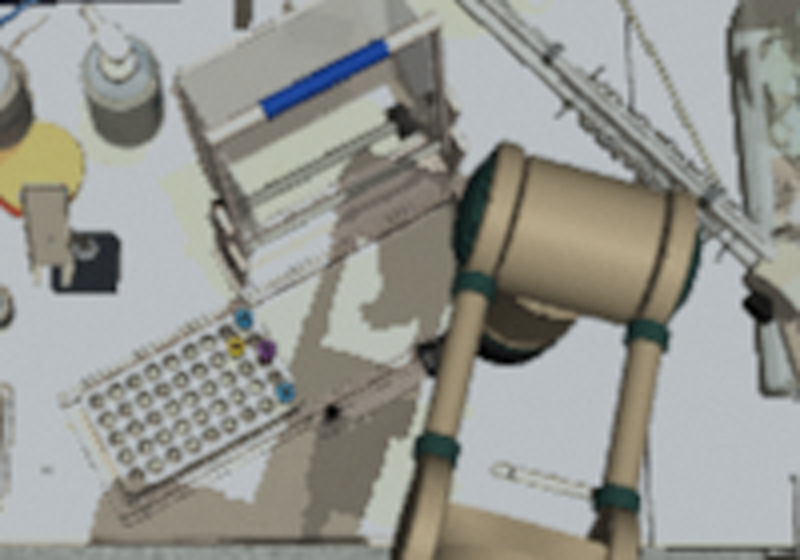

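>>> drive_tool --targets '[0,0,0,9.7,-38.3,0,0,0,0,0,9.7,-38.3,0,0,0,0,0,9.7,-38.3,0,0,0,0,0,9.7,-38.3,0,0,0,0,0,9.7,-38.3,0,0,0,0,0,9.7,-38.3,0,0,0,0,0,9.7,-38.3,0,0,0,0,0,9.7,-38.3,0,0,0,0,0,9.7,-38.3,0,0,-10,0,0,0,0,0,0,-10,0,0,0,0,0,0,0,0,0,0,0,0,0]'

```text
clock: 8.45
position: [0.3729, 0.2873, 0.2329]
ee_rot: [0.167, 0.954, 0.246, 0.043]
contact_force: [0.0, 0.6, -0.7]
width: -0.0001
```

```bash
python3 - <<'E'
from h import *
s,R=st()
rm=np.array([.442,.1645,.033])
x=rm+(.085+.055)*EY;x[2]=.03
print("target",x,"tool shift",R.T@(x-s['position'])*1000, "rel rack",(s['position']-rm)@EX,(s['position']-rm)@EY)
for n in("top","side"):
    im=get_image(n); cv2.imwrite(f"pics/{n}7.png",im[:,:,::-1])
a=cv2.imread("pics/top7.png")[120:270,180:360]; cv2.imwrite('pics/top7z.png',cv2.resize(a,None,fx=4,fy=4,interpolation=cv2.INTER_CUBIC))
a=cv2.imread("pics/side7.png")[140:300,170:370]; cv2.imwrite('pics/side7z.png',cv2.resize(a,None,fx=3.7,fy=3.7,interpolation=cv2.INTER_CUBIC))
E
```

```text
t 8.45 q [ 0.7644  0.1828  1.6836 -0.3423  1.3789  1.913 ] p [0.3729 0.2873 0.2329] F [ 0.0238  0.5789 -0.7258] w -0.0001
[[ 0.8748  0.4845  0.0002]
 [ 0.4554 -0.8225  0.3408]
 [ 0.1653 -0.298  -0.9401]]
target [0.3745 0.2871 0.03  ] tool shift [  1.2874 -68.2742 191.0484] rel rack -0.0013344489791496242 0.1408768862436923
```

View pics/top7z.png

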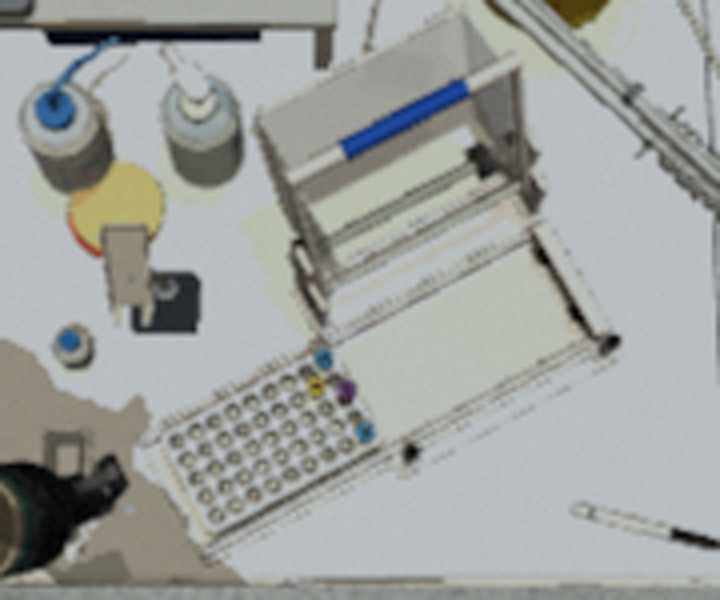

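View pics/side7z.png

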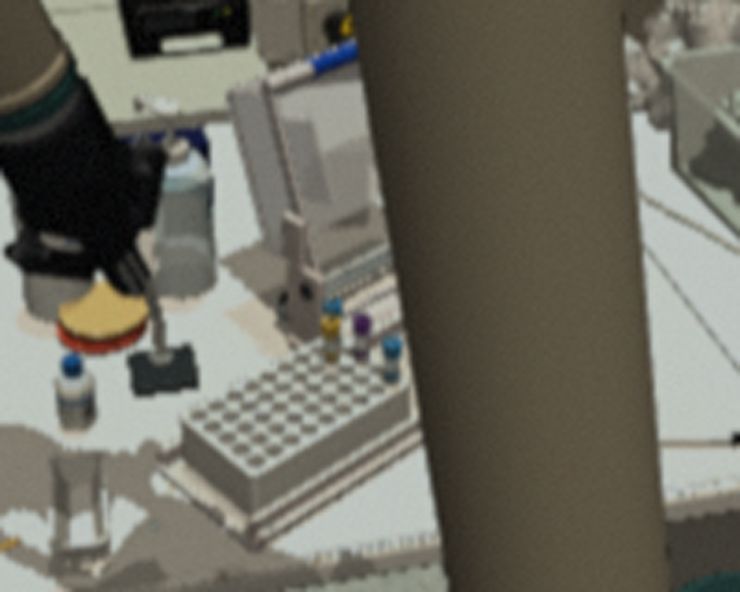

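>>> drive_tool --targets '[0,0,0,0.3,-13.6,38,0,0,0,0,0.3,-13.6,38,0,0,0,0,0.3,-13.6,38,0,0,0,0,0.3,-13.6,38,0,0,0,0,0.1,-13.6,38,0,0,0,0,0,0,0,0]'

```text
clock: 9.3
position: [0.3767, 0.2832, 0.0308]
ee_rot: [0.169, 0.955, 0.242, 0.042]
contact_force: [-1.2, -0.3, -0.5]
width: 0.0002
```

```bash
python3 - <<'E'
from h import *
s,R=st()
rm=np.array([.442,.1645,.033]);p=s['position']
print("rel rack",(p-rm)@EX,(p-rm)@EY,p[2])
f=lambda x,y:(180+x/4-.4,120+y/4-.4)
for q in((540,250),(608,343),(572,312)):print(onz("top",*f(*q),.034))
print("stop exp",O-.183*EY,"shift for -EY in tool per mm",R.T@(-EY))
for n in("side",):
    im=get_image(n); cv2.imwrite(f"pics/{n}8.png",im[:,:,::-1])
a=cv2.imread("pics/side8.png")[180:300,170:330]; cv2.imwrite('pics/side8z.png',cv2.resize(a,None,fx=4.5,fy=4.5,interpolation=cv2.INTER_CUBIC))
E
```

```text
t 9.3 q [ 0.7534  0.4053  1.9577 -0.4288  0.9195  2.1138] p [0.3767 0.2832 0.0308] F [-1.1598 -0.2811 -0.5449] w 0.0002
[[ 0.8793  0.4763 -0.0024]
 [ 0.4482 -0.8257  0.3425]
 [ 0.1612 -0.3022 -0.9395]]
rel rack 1.6137839918385678e-05 0.13547682592651866 0.030827582616310096
[ 0.614  -0.0744  0.034 ]
[ 0.5298 -0.1324  0.034 ]
[ 0.5577 -0.1014  0.034 ]
stop exp [ 0.5812 -0.0888  0.    ] shift for -EY in tool per mm [0.0065 0.9394 0.3424]
```

View pics/side8z.png

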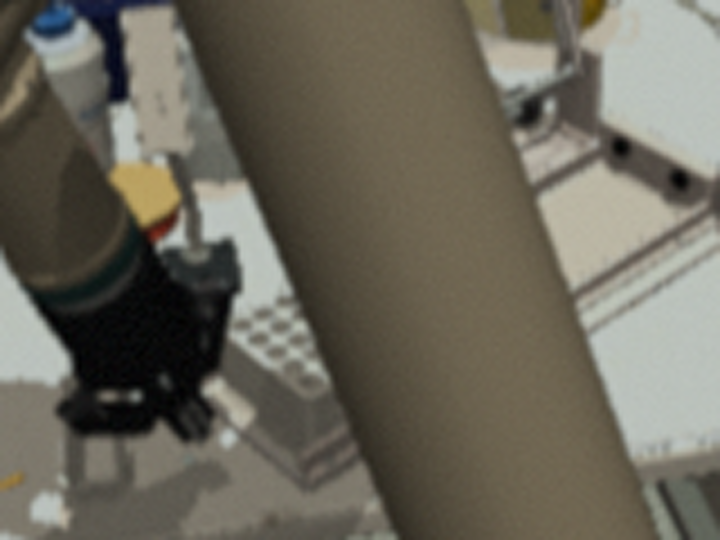

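>>> drive_tool --targets '[0,0,0,0,7.5,2.7,0,0,0,0,0,7.5,2.7,0,0,0,0,0,7.5,2.7,0,0,0,0,0,5,1.8,0,0,0,0,0,5,1.8,0,0,0,0,0,5,1.8,0,0,0,0,0,7.5,2.7,0,0,0,0,0,7.5,2.7,0,0,0,0,0,7.5,2.7,0,0,0,0,0,7.5,2.7,0]'

```text
clock: 10.6
position: [0.412, 0.2231, 0.0324]
ee_rot: [0.168, 0.954, 0.244, 0.044]
contact_force: [-0.5, 0.5, -1.1]
width: 0.0001
```

```bash
python3 - <<'E'
from h import *
s,R=st()
rm=np.array([.442,.1645,.033]);p=s['position']
print("rel rack0",(p-rm)@EX,(p-rm)@EY,p[2])
b=[onz("side",170+u/4.5-.4,180+v/4.5-.4,.034) for u,v in((618,145),(680,180))];m=(b[0]+b[1])/2;print("bumper mid",b,m,"rackmid->stop along -y",(rm-m)@EY,(rm-m)@EX)
for n in("side","top"):
    im=get_image(n); cv2.imwrite(f"pics/{n}9.png",im[:,:,::-1])
a=cv2.imread("pics/side9.png")[180:300,170:330]; cv2.imwrite('pics/side9z.png',cv2.resize(a,None,fx=4.5,fy=4.5,interpolation=cv2.INTER_CUBIC))
a=cv2.imread("pics/top9.png")[160:270,190:350]; cv2.imwrite('pics/top9z.png',cv2.resize(a,None,fx=4.5,fy=4.5,interpolation=cv2.INTER_CUBIC))
E
```

```text
t 10.6 q [ 0.6132  0.3781  2.0048 -0.4685  0.8534  2.0118] p [0.412  0.2231 0.0324] F [-0.4789  0.4676 -1.1478] w 0.0001
[[ 0.8773  0.4799  0.003 ]
 [ 0.4501 -0.8249  0.3421]
 [ 0.1667 -0.2987 -0.9397]]
rel rack0 0.0019652075427185034 0.06584533910203762 0.032365612016828874
bumper mid [array([ 0.6072, -0.0733,  0.034 ]), array([ 0.5513, -0.1036,  0.034 ])] [ 0.5792 -0.0884  0.034 ] rackmid->stop along -y 0.2877352999883107 0.001694542886651298
```

View pics/top9z.png

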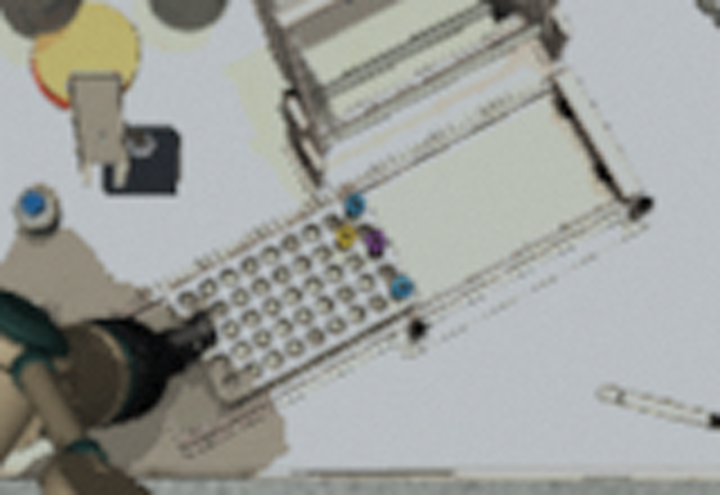

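View pics/side9z.png

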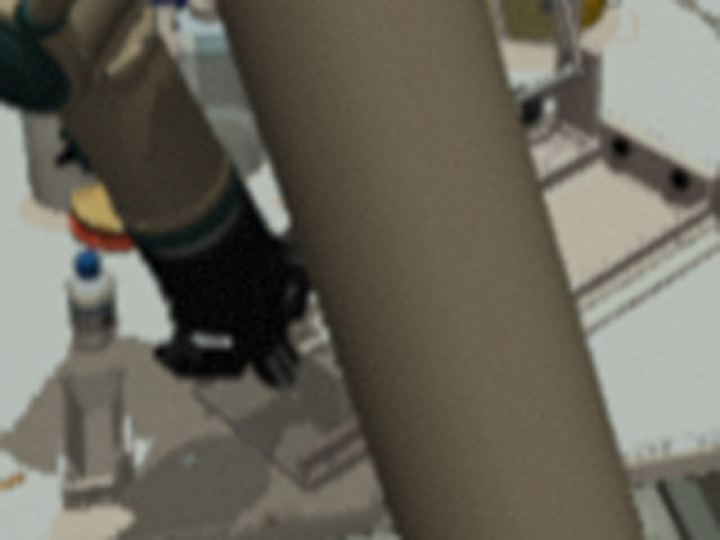

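>>> drive_tool --targets '[0,0,0,0,7.5,2.8,0,0,0,0,0,7.5,2.8,0,0,0,0,0,7.5,2.8,0,0,0,0,0,7.5,2.8,0,0,0,0,0,7.5,2.8,0,0,0,0,0,7.5,2.8,0,0,0,0,0,7.5,2.8,0,0,0,0,0,7.5,2.8,0,0,0,0,0,7.5,2.8,0,0,0,0,0,7.5,2.8,0,0,0,0,0,7.5,2.8,0,0,0,0,0,7.5,2.8,0]'

```text
clock: 12.2
position: [0.4582, 0.139, 0.0317]
ee_rot: [0.168, 0.954, 0.244, 0.045]
contact_force: [-1.5, 3.9, 2.3]
width: 0.0
```

```bash
python3 - <<'E'
from h import *
s,R=st()
rm=np.array([.442,.1645,.033]);p=s['position']
print("rel rack0",(p-rm)@EX,(p-rm)@EY,p[2])
for n in("top",):
    im=get_image(n); cv2.imwrite(f"pics/{n}10.png",im[:,:,::-1])
a=cv2.imread("pics/top10.png")[160:270,190:350]; cv2.imwrite('pics/top10z.png',cv2.resize(a,None,fx=4.5,fy=4.5,interpolation=cv2.INTER_CUBIC))
E
```

```text
t 12.2 q [ 0.4089  0.3625  2.0378 -0.5096  0.7723  1.854 ] p [0.4582 0.139  0.0317] F [-1.484   3.8904  2.3343] w 0.0
[[ 0.8772  0.48    0.0033]
 [ 0.4501 -0.8248  0.3421]
 [ 0.167  -0.2986 -0.9396]]
rel rack0 0.0018488448914057139 -0.03017407419366591 0.03169952003732769
```

View pics/top10z.png

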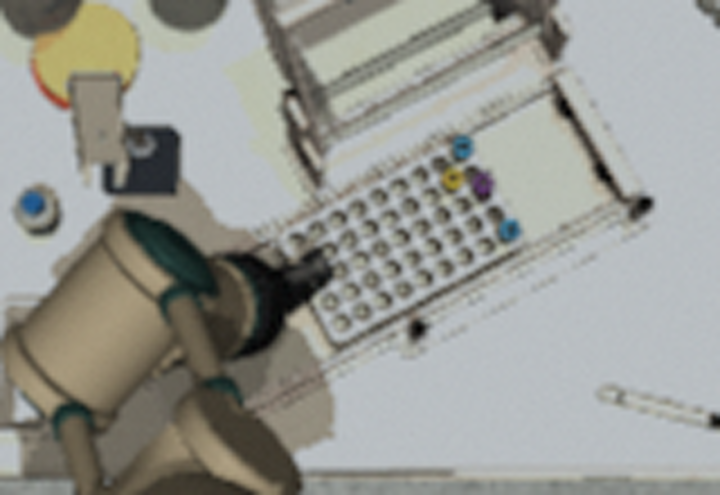

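>>> drive_tool --targets '[0,0,0,0,7.5,2.8,0,0,0,0,0,7.5,2.8,0,0,0,0,0,7.5,2.8,0,0,0,0,0,7.5,2.8,0,0,0,0,0,7.5,2.8,0,0,0,0,0,7.5,2.8,0,0,0,0,0,6,2.2,0,0,0,0,0,4,1.4,0,0,0,0,0,2.8,1,0,0,0,0,0,2.8,1,0,0,0,0,0,0,0,0]'

```text
clock: 13.62
position: [0.489, 0.0824, 0.0313]
ee_rot: [0.168, 0.954, 0.244, 0.044]
contact_force: [0.3, -0.4, 0.1]
width: -0.0004
```

```bash
cat > look.py <<'E'
import sys
from h import *
k=sys.argv[1]
s,R=st()
rm=np.array([.442,.1645,.033]);p=s['position']
print("rel rack0",(p-rm)@EX,(p-rm)@EY,p[2])
im=get_image("top"); cv2.imwrite(f"pics/top{k}.png",im[:,:,::-1])
a=im[:,:,::-1][160:270,230:370]; cv2.imwrite(f'pics/top{k}z.png',cv2.resize(a,None,fx=5.4,fy=5.4,interpolation=cv2.INTER_CUBIC))
E
python3 look.py 11
```

```text
t 13.62 q [ 0.2719  0.364   2.0366 -0.525   0.7266  1.7363] p [0.489  0.0824 0.0313] F [ 0.3309 -0.3943  0.1452] w -0.0004
[[ 0.8772  0.4801  0.0029]
 [ 0.4502 -0.8246  0.3425]
 [ 0.1669 -0.2991 -0.9395]]
rel rack0 0.0016191412604344743 -0.09460673785685902 0.03133311307447778
```

View pics/top11z.png

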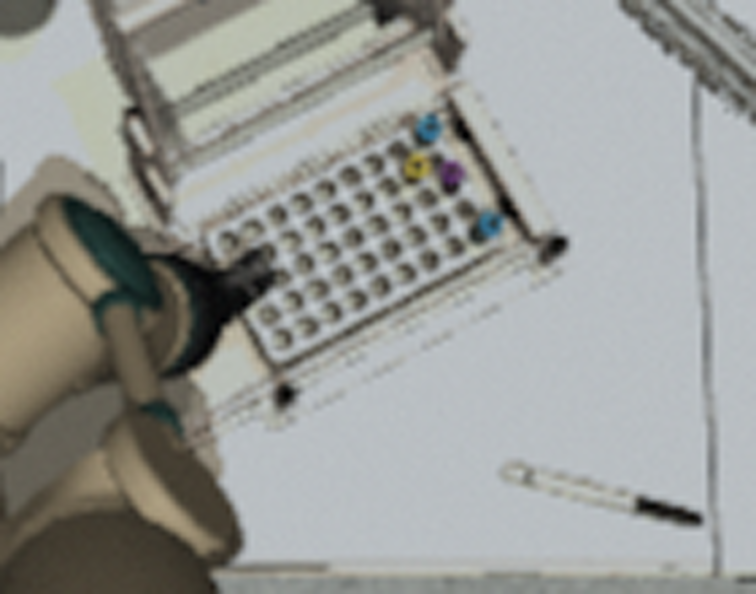

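>>> drive_tool --targets '[0,0,0,0,2,0.7,0,0,0,0,0,2,0.7,0,0,0,0,0,2,0.7,0,0,0,0,0,1,0.3,0,0,0,0,0,0,0,0]'

```text
clock: 14.3
position: [0.4925, 0.076, 0.0315]
ee_rot: [0.168, 0.954, 0.244, 0.045]
contact_force: [-0.0, -0.1, 0.8]
width: -0.0
```

>>> drive_tool --targets '[0,0,0,0,1.5,0.5,0,0,0,0,0,1.5,0.5,0,0,0,0,0,1,0.3,0]'

```text
clock: 14.68
position: [0.4946, 0.0725, 0.0317]
ee_rot: [0.168, 0.954, 0.244, 0.045]
contact_force: [-1.1, 1.0, -0.2]
width: -0.0
```

```bash
python3 look.py 12
```

```text
t 14.68 q [ 0.2478  0.3645  2.0339 -0.5249  0.7198  1.7133] p [0.4946 0.0725 0.0317] F [-1.089   0.9908 -0.1917] w -0.0
[[ 0.8773  0.48    0.0034]
 [ 0.45   -0.8249  0.3421]
 [ 0.167  -0.2985 -0.9397]]
rel rack0 0.0017175244315697587 -0.10592330472119191 0.031666407611360525
```

View pics/top12z.png

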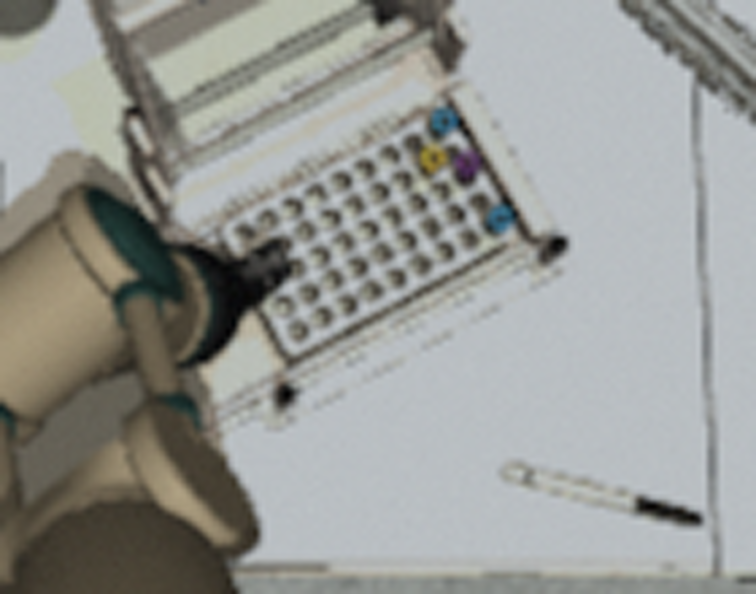

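>>> drive_tool --targets '[0,0,0,0,1.5,0.5,0,0,0,0,0,1.5,0.5,0,0,0,0,0,1,0.4,0]'

```text
clock: 15.1
position: [0.4966, 0.069, 0.0317]
ee_rot: [0.168, 0.954, 0.243, 0.045]
contact_force: [-2.8, 4.9, 1.9]
width: -0.0001
```

>>> drive_tool --targets '[0,0,0,0,1.5,0.5,0,0,0,0,0,1,0.4,0]'

```text
clock: 15.35
position: [0.4967, 0.0688, 0.0317]
ee_rot: [0.166, 0.955, 0.242, 0.045]
contact_force: [-9.7, 15.7, 10.0]
width: 0.0002
```

>>> drive_tool --targets '[0,0,0,0,0,0,0,0,0,0,0,0,0,0,0,0,0,0,-2,-0.7,0,0,0,0,0,-4,-1.4,0,0,0,0,0,-9.4,-3.4,0,0,0,0,0,-18,-6.8,0,0,0,0,0,-18,-6.8,0,0,0,0,0,-18,-6.8,0,0,0,0,0,10,-28,0,0,0,0,0,10,-28,0,0,0,0,0,10,-28,0]'

```text
clock: 16.73
position: [0.4615, 0.1321, 0.1224]
ee_rot: [0.168, 0.954, 0.244, 0.045]
contact_force: [-0.3, 0.6, -0.1]
width: -0.0002
```

```bash
python3 look.py 13; python3 - <<'E'
from h import *
im=get_image("side"); cv2.imwrite("pics/side13.png",im[:,:,::-1])
a=cv2.imread("pics/side13.png")[130:300,160:380]; cv2.imwrite('pics/side13z.png',cv2.resize(a,None,fx=3.5,fy=3.5,interpolation=cv2.INTER_CUBIC))
E
```

```text
t 16.73 q [ 0.3926  0.234   1.9266 -0.4213  0.9813  1.6995] p [0.4615 0.1321 0.1224] F [-0.3412  0.603  -0.1289] w -0.0002
[[ 0.877   0.4804  0.0032]
 [ 0.4504 -0.8246  0.3422]
 [ 0.167  -0.2987 -0.9396]]
rel rack0 0.0015020636040282372 -0.037775939646821514 0.12241438844456863
```

View pics/top13z.png

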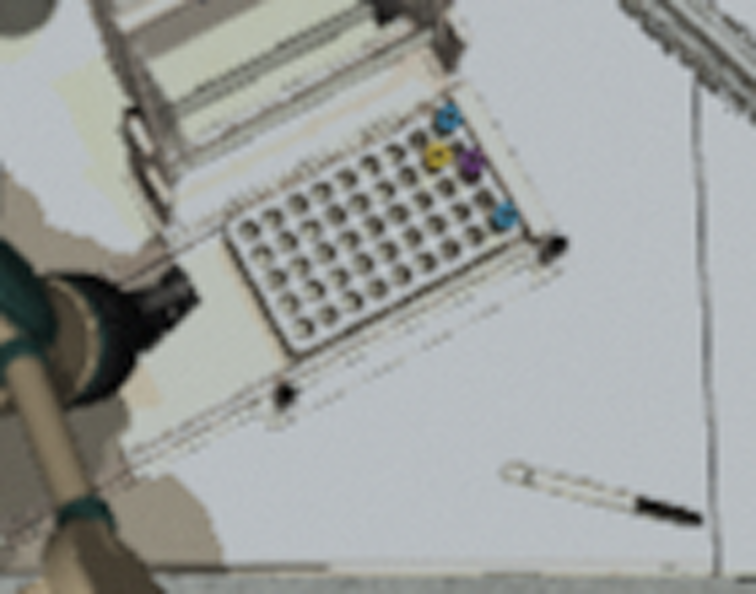

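View pics/side13z.png

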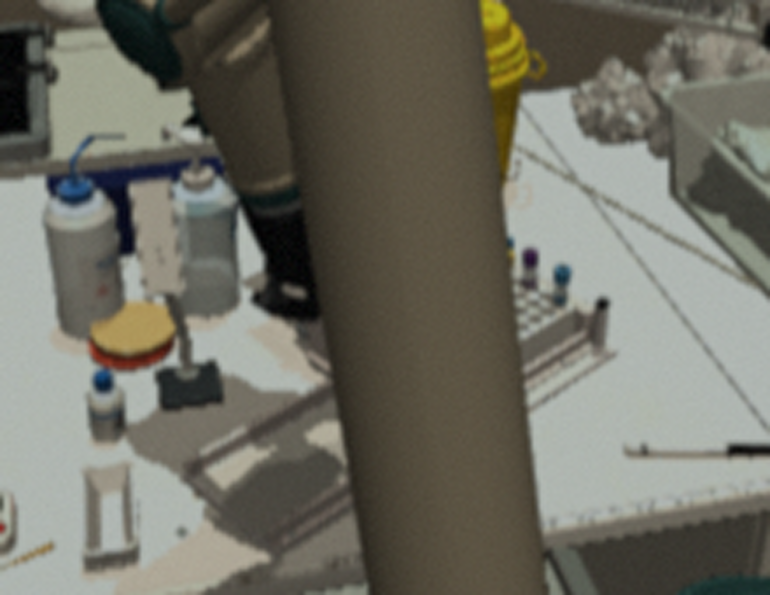

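```bash
python3 - <<'E'
from h import *
P=lambda x,y,z:onz("top",230+x/5.4-.4,160+y/5.4-.4,z)[:2]
TL,BL,BR,TR=[P(*q,.058) for q in((250,230),(302,328),(475,233),(420,137))]
pit=(TR-TL+BR-BL)/14
c=(TL+BL+BR+TR)/4+pit/2;m=np.array([.5792,-.0884])
print(c,"to stop",(c-m)@EY[:2],"moved",(c-[.442,.1645])@EY[:2],"pitch",np.hypot(*pit))
a=cv2.imread("pics/top13.png")[80:290,160:430]; cv2.imwrite('pics/top13w.png',cv2.resize(a,None,fx=2.8,fy=2.8,interpolation=cv2.INTER_CUBIC))
E
```

```text
[ 0.5396 -0.0147] to stop 0.08368390015668305 moved -0.20398689984331697 pitch 0.018230694822135372
```

View pics/top13w.png

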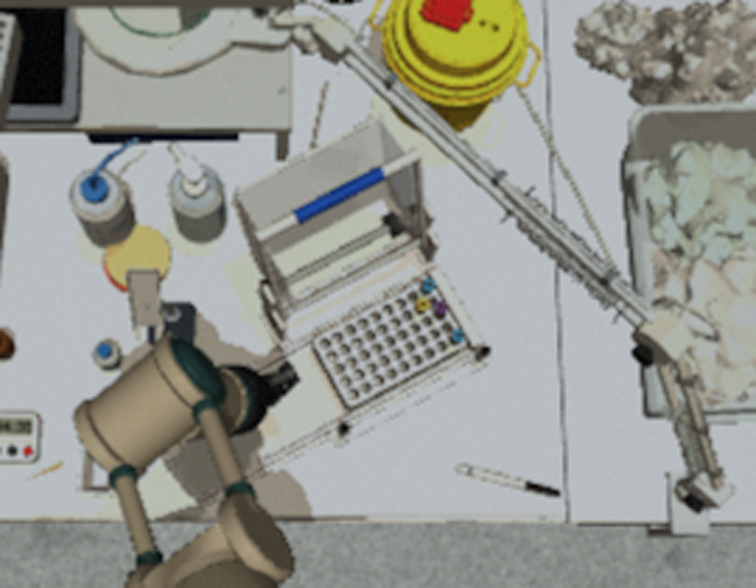

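The rack is home: its centre measures 84 mm from the stop against a nominal 85 mm. The guard is open, the tubes are upright and the arm is clear, so I'm handing in.

```bash
python3 -c "
from rig import *
print(sign_off())"
```

```text
the job is handed in; nothing more can be done
None
```

The guard is open by itself, the rack is home against the end stop, and I handed the job in at about 17 s of the 53 s. `sign_off` gives no verdict, so this rests on my own checks.

**What I did:** I pushed the guard's front bar up from below with the closed fingers until it swung open on its own. Then I slid the rack along its lane from its outer end until the push force rose to about 20 N with no further travel. I backed the arm off and lifted it clear.

**Last checks:**
- **Rack:** its centre measured about 84 mm from the bumpers (85 mm nominal), after about 204 mm of travel. It lay square in the lane.
- **Guard:** the last top picture shows it fully open. I judged this from the picture, as I had no reading of the hinge angle.
- **Tubes:** all four caps show upright in the last top picture. In the last side picture the arm hides most of the rack, so I could confirm only two or three of them there.
- **Bystanders:** the marker, timer and blue bottle look unmoved. The tray and amber bottle were only partly in the last top view and also look unmoved. I did not measure any of them.
- **Arm:** the contact force after backing off was under 1 N, which is sensor noise.

No check failed or disagreed with another beyond about 2 mm.

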